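# Turn the face-down calibration plate over onto the blue stand

## Task

Two calibration plates for the measuring machine lean on the grey stands, and one of them was put there face down, with its plain dark back showing. Pick up that plate, turn it over and set it on the empty blue stand, seated squarely on the ledge and leaning against the backrest, with its orange-ringed face up and in view. Leave the other plate where it is.

Things in the scene. Friction and masses are not known exactly. Their poses are not given: they have to be found in the camera images.
- plate_a: the face-down plate: dark metal slab, 56 (x) x 110 (y) x 14 mm (z), 0.2 kg, origin at its centre; +z out of the white face with an orange ring, the back plain dark grey. It leans on a grey stand shaped like the blue one, y up the slope, ringed face on the backrest. Its upper 58 mm stand free: pinch the 14 mm thickness, fingers pointing down the slope (30 degrees off vertical). Grey stands face the robot's left.
- plate_b: the other plate, ringed face already up, on the other grey stand; to be left alone. Same slab: 56 (x) x 110 (y) x 14 mm (z), origin at its centre, +z out of the ringed face.
- blue_stand: empty blue steel stand, fixed, 80 mm wide, 84 mm deep, 65 mm high. Origin on the table under it; x to its back, y along its width, z up; its front (-x) faces the robot's right. Backrest and ledge meet in the line x = -5, z = 18 mm: the backrest rises 52 mm from it along (0.5, 0, 0.866), the ledge runs 28 mm to the front along (-0.866, 0, 0.5), no lip.
- blue_stand_seat (a point): the point, fixed to the blue stand, where the centre of a plate seated flush on ledge and backrest lies: (16, 0, 69) mm in the stand's frame, axes as the stand's. There the plate's length runs up the slope and its ringed face looks along (-0.866, 0, 0.5) of the stand.

How it is judged:
By the outcome, as a careful person would: the job done as asked, in the order asked, and still so for the second after the job is handed in, with the robot touching nothing.
It also fails if it takes over 35 s, if anything falls off the work surface, if the arm or the gripper's body presses on something with over 40 N, if the wrist force passes 120 N, or if a joint passes its speed limit or range.

## Robot

A 6-joint arm with a two-finger parallel gripper is mounted at the origin on a cart in front of the work surface, level with it; the furniture and walls round the work are solid. World frame = base frame: x ahead of the robot, y to its left, z up, the work surface at z = 0. Lengths are in m, angles in degrees, forces in N, time in s.
With the tool pointing down it reaches from about 0.4 to 0.825 m from the base axis. Payload 7 kg.
Tool frame: the origin (TCP) lies between the finger pads; the fingertips stand 22 mm ahead of it and the grasp point (between the pads) lies 3 mm ahead of it; z points along the fingers, y is the line along which they close (so a half turn about z gives the same grasp; the last joint's range is limited). The gripper opens to 88 mm and grips with 3 to 60 N. Pads are 19 mm wide; open, the fingers measure 130 mm over their backs; the gripper's body (78 mm by 193 mm) begins 47 mm behind the grasp point.
Start: joints at [-50.988, 20.546, 0.682, 0, -70.136, -16.507], TCP at [0.258, -0.624, 0.249] pointing down, gripper open.
Joint ranges: [-176.03, 176.03], [-82.01, 121.73], [-58.28, 71.71], [-173.87, 95.51], [-174.79, -0.11], [-173.66, 173.66]. Speed limits (degrees/s): [136.94, 136.94, 172.46, 180, 180, 180].

## Interface

Orientations are given as [roll, pitch, yaw] about the fixed x, y, z axes, in that order (R = Rz(yaw) Ry(pitch) Rx(roll)).
In Python, from plant import ctrl gives the robot as it stands.
- The arm moves only by the tool apply_moves, never from a script. Its argument "targets" is a list of rows, each an object with "travel": the shift along the tool's x, y, z in mm, a list of three; "roll": the turn about the tool's z in degrees; "jaw": the finger opening in mm, from 0 to 87.6. In form: [{"travel": [tx, ty, tz], "roll": roll, "jaw": jaw}, ...]. A call has 1 to 10 rows; each row shifts and turns the commanded pose from where the row before left it, along the tool's axes as they then stand; what a row does not reach is not made up. A row lasts 1/10 s, in which the tool goes at most 50 mm and 8.59 degrees, less where a joint would pass 70% of its speed; a pose out of reach is approached as far as the arm can. A call with a gripper value outside its range is refused whole. The fingers move at their own pace and stop on an object; the grip force is fixed at half the most. Time passes only in rows, so rows that do not move let the fingers close. It gives the time, the measured TCP pose, the force, the opening and the grip force at its end, in the units of the state.
- ctrl.get_obs(): the state, without advancing time (a new reading comes with each control period).
- ctrl.snapshot(name): name is "scene" or "top" or "wrist"; returns the picture (480x640x3 uint8, red, green, blue); there is no depth.
- ctrl.calibration(name): a dict with "K" (3x3 intrinsics, pixels), "extrinsics" (4x4, takes a point from camera to world coordinates); the wrist camera has in their place "hand_eye" (4x4, takes a point from camera to tool coordinates, whose origin is the TCP and whose axes are the flange's). Camera axes: x right, y down, z forward; pixel columns grow to the right and rows downward; lengths in m; the calibration is good to about 2 mm. A picture is of the moment at which its call begins: read the wrist's pose just before it. calibration takes no time and is no camera call.
- ctrl.close_job(): hands the job in; it is judged then, once.
The state is a dict: "clock": time; "joint_pos": joint angles; "qvel": joint speeds; "tau": joint torques, N m; "tool_pos": TCP position; "orientation": TCP orientation; "force": force on the tool from outside, world axes, zero at the start; "moment": the same for the moment, N m; "opening": finger opening in m; "gripper_force": force on a finger pad.
Only numpy, scipy, OpenCV 4.12 (cv2) and the standard library are available. Lean on these libraries where they do the work, as an engineer would, in place of code of your own. Each camera call takes 0.05 s, during which the arm holds its last target. There are 200 camera calls.

## Working session

There is one attempt and no reset: what is moved stays moved. The work goes in short steps, Python scripts to look and compute and a tool call to move; the robot and the scene stay as the last step left them, time stands still between calls to the robot, and variables do not carry over. Pictures are saved under pics/ and viewed, at most 10 in all, crops included, and the job is handed in when it is done.

Besides the shell and the picture viewer there is one more tool, called after "Call:" as a command line: name --argument value ..., lists and objects as JSON in quotes. apply_moves: Moves the arm, as the interface text tells. Its arguments: {"type":"object","properties":{"targets":{"type":"array","items":{"type":"object","properties":{"travel":{"type":"array","items":{"type":"number"}},"roll":{"type":"number"},"jaw":{"type":"number"}}}}},"required":["targets"]}

```bash
mkdir -p pics; ls
python3 - <<'E'
from plant import ctrl
import cv2,numpy as np
np.set_printoptions(precision=4,suppress=True)
print(ctrl.get_obs())
for n in ["scene","top"]:
    im=ctrl.snapshot(n); cv2.imwrite(f"pics/{n}0.png",im[:,:,::-1]); c=ctrl.calibration(n); print(n,c["K"],c["extrinsics"])
print(ctrl.calibration("wrist"))
E
```

```text
pics
{'clock': 0.0, 'joint_pos': array([-50.9875,  20.5931,   0.6328,  -0.022 , -70.1344, -16.5076]), 'qvel': array([-0.0374,  0.1449,  0.0502,  0.0284, -0.0227, -0.0493]), 'tau': array([ -0.0005, -58.2711,  29.3052,   6.9972,   0.0069,  -0.0002]), 'tool_pos': array([ 0.2582, -0.6232,  0.2476]), 'orientation': array([ 179.9034,   -0.0071, -157.5026]), 'force': array([0.0493, 0.4341, 0.4641]), 'moment': array([-0.014 , -0.0027, -0.0408]), 'gripper_force': 0.0, 'opening': 0.08771180056418264}
scene [[437.6455   0.     316.5182]
 [  0.     437.6455 240.1831]
 [  0.       0.       1.    ]] [[-0.8109 -0.3051  0.4994 -0.0241]
 [-0.5852  0.4244 -0.691   0.7324]
 [-0.0011 -0.8525 -0.5227  0.6093]
 [ 0.      0.      0.      1.    ]]
top [[463.7776   0.     317.5431]
 [  0.     463.7776 234.5151]
 [  0.       0.       1.    ]] [[ 0.0165 -0.9901  0.1396  0.3649]
 [-0.9998 -0.0174 -0.0056  0.021 ]
 [ 0.0079 -0.1395 -0.9902  1.0565]
 [ 0.      0.      0.      1.    ]]
{'K': array([[386.2841,   0.    , 319.4018],
       [  0.    , 386.2841, 241.0592],
       [  0.    ,   0.    ,   1.    ]]), 'hand_eye': array([[-0.0004, -0.9642, -0.2651,  0.0702],
       [ 1.    , -0.0004, -0.0001, -0.0013],
       [-0.    , -0.2651,  0.9642, -0.137 ],
       [ 0.    ,  0.    ,  0.    ,  1.    ]])}
```

View pics/scene0.png

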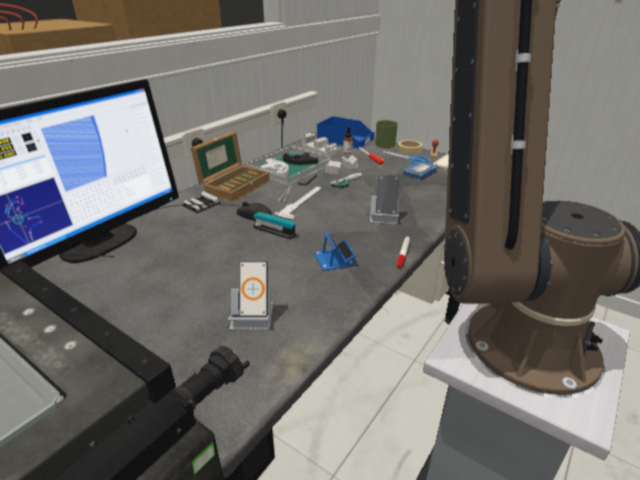

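View pics/top0.png

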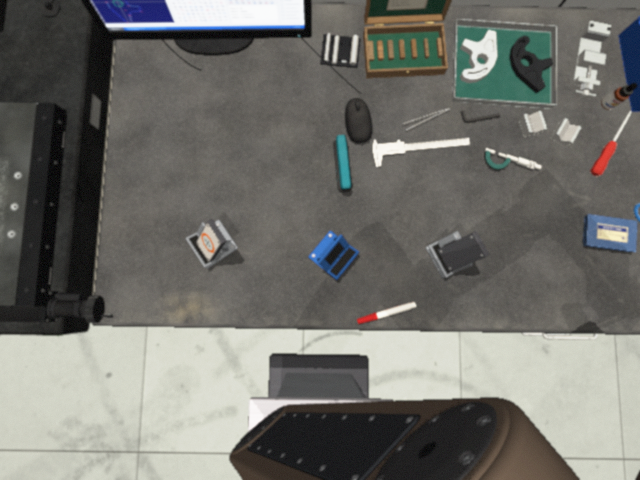

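The scene view shows the face-down plate at about (386,192), the blue stand at (336,252) and plate_b at (252,288). In the top view they are at (458,252), (334,256) and (210,242). Next I'll zoom in on plate_a and the blue stand.

Run:
```python
import cv2,numpy as np
t=cv2.imread("pics/top0.png");s=cv2.imread("pics/scene0.png")
def c(im,x,y,w=66,h=50): 
    o=cv2.resize(im[y:y+h,x:x+w],(396,300),interpolation=cv2.INTER_CUBIC)
    for i in range(0,w,10): cv2.putText(o,str(x+i),(i*6,8),0,.3,(0,255,255)); cv2.line(o,(i*6,10),(i*6,14),(0,255,255))
    for i in range(0,h,10): cv2.putText(o,str(y+i),(0,i*6+4),0,.3,(0,255,255)); cv2.line(o,(20,i*6),(24,i*6),(0,255,255))
    return o
cv2.imwrite("pics/m1.png",np.vstack([np.hstack([c(t,425,227),c(t,300,230)]),np.hstack([c(s,355,175),c(s,305,226)])]))
```

```text
(no output)
```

View pics/m1.png

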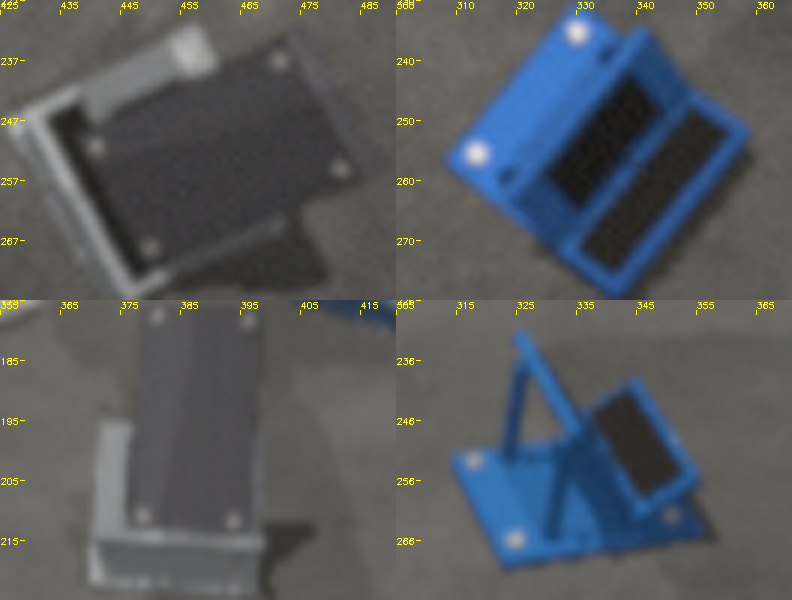

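The crops show four light bolts on plate_a's back: top view (441,251), (450,268), (472,237), (482,255); scene view (378,211), (393,212), (380,177.5), (395,178.5). The blue stand shows two base bolts: top view (330,235), (313.5,255.5); scene view (318,253), (324.5,266). I'll triangulate these.

```bash
cat > h.py <<'E'
from plant import ctrl
import cv2,numpy as np
from scipy.spatial.transform import Rotation as R
np.set_printoptions(precision=4,suppress=True)
def cam(n,o=None):
    c=ctrl.calibration(n)
    if n!="wrist": return c["K"],c["extrinsics"]
    T=np.eye(4);T[:3,:3]=R.from_euler('xyz',o["orientation"],degrees=True).as_matrix();T[:3,3]=o["tool_pos"]
    return c["K"],T@c["hand_eye"]
def ray(C,p):
    K,E=C;d=E[:3,:3]@np.linalg.solve(K,[p[0],p[1],1]);return E[:3,3],d/np.linalg.norm(d)
def onz(C,p,z):
    o,d=ray(C,p);return o+d*(z-o[2])/d[2]
def tri(rs):
    A=0;b=0
    for o,d in rs: P=np.eye(3)-np.outer(d,d);A=A+P;b=b+P@o
    x=np.linalg.solve(A,b);return x,[np.linalg.norm((np.eye(3)-np.outer(d,d))@(x-o)) for o,d in rs]
def proj(C,X):
    K,E=C;x=K@(E[:3,:3].T@(np.asarray(X)-E[:3,3]));return x[:2]/x[2]
E
python3 - <<'E'
from h import *
t=cam("top");s=cam("scene")
for n,a,b in [("lo+",(441,251),(378,211)),("lo-",(450,268),(393,212)),("up+",(471.7,236.7),(380,177.5)),("up-",(481.7,255),(395.3,178.5)),
 ("blueb1",(330,235.3),(318,252.7)),("blueb2",(313.5,255.5),(324.5,266)),("ledgeA",(358.5,251.5),(343.5,238)),("ledgeB",(337,279),(354.5,255.5)),("btop",(340.5,234.5),(324.5,231))]:
    x,r=tri([ray(t,a),ray(s,b)]);print(n,x,np.array(r))
E
```

```text
lo+ [ 0.4775 -0.2595  0.0329] [0.0006 0.0006]
lo- [ 0.4401 -0.2786  0.033 ] [0.0006 0.0006]
up+ [ 0.4998 -0.3004  0.115 ] [0.0012 0.0012]
up- [ 0.4622 -0.3201  0.1146] [0.001 0.001]
blueb1 [ 0.5109 -0.0135  0.0099] [0.0003 0.0003]
blueb2 [0.4645 0.0236 0.0091] [0.0002 0.0002]
ledgeA [ 0.4737 -0.0753  0.0355] [0.0014 0.0014]
ledgeB [ 0.4124 -0.0286  0.0313] [0.0013 0.0013]
btop [ 0.5056 -0.0342  0.0648] [0. 0.]
```

Call:
apply_moves --targets '[{"travel": [0, 0, 0], "roll": -5.1, "jaw": 87}, {"travel": [-38, 19.5, 0], "roll": 0, "jaw": 87}, {"travel": [-38, 19.5, 0], "roll": 0, "jaw": 87}, {"travel": [-38, 19.5, 0], "roll": 0, "jaw": 87}, {"travel": [-38, 19.5, 0], "roll": 0, "jaw": 87}, {"travel": [-38, 19.5, 0], "roll": 0, "jaw": 87}, {"travel": [-38, 19.5, 0], "roll": 0, "jaw": 87}, {"travel": [-38, 19.5, 0], "roll": 0, "jaw": 87}, {"travel": [-38, 19.5, 0], "roll": 0, "jaw": 87}, {"travel": [0, 0, 0], "roll": 0, "jaw": 87}]'

```text
clock: 1.1
tool_pos: [0.4577, -0.3411, 0.2484]
orientation: [180.0, 0.0, -152.2]
force: [-0.6, 0.3, -0.3]
opening: 0.0869
gripper_force: 0.0
```

Call:
apply_moves --targets '[{"travel": [-34, 18, 0], "roll": 0, "jaw": 87}, {"travel": [0, 0, 0], "roll": 0, "jaw": 87}, {"travel": [0, 0, 0], "roll": 0, "jaw": 87}]'

```text
clock: 1.4
tool_pos: [0.4773, -0.3123, 0.2482]
orientation: [180.0, -0.0, -152.3]
force: [-0.9, -0.4, -0.6]
opening: 0.0868
gripper_force: 0.0
```

Run:
```python
from h import *
o=ctrl.get_obs();im=ctrl.snapshot("wrist");cv2.imwrite("pics/w1.png",im[:,:,::-1])
print(o["tool_pos"],o["orientation"]);C=cam("wrist",o)
for X in [(.4775,-.2595,.0329),(.4401,-.2786,.033),(.4998,-.3004,.115),(.4622,-.3201,.1146)]: print(proj(C,X))
```

```text
[ 0.4773 -0.3123  0.2482] [ 179.9705   -0.0293 -152.3097]
[370.1508 239.3002]
[372.2483 195.0502]
[321.2899 269.1551]
[321.3779 212.634 ]
```

View pics/w1.png

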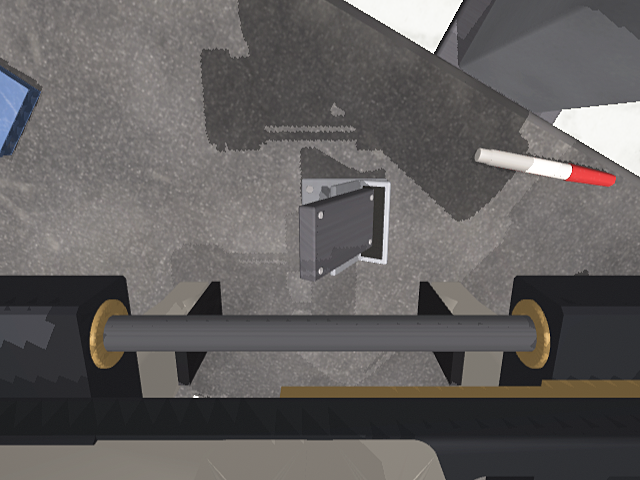

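The wrist view shows plate_a's bolts at about (370,241), (372,195), (320,271) and (320,215), within 2 px of the prediction. I'll centre and descend.

Call:
apply_moves --targets '[{"travel": [-5, 1.5, 20], "roll": 0, "jaw": 87}, {"travel": [0, 0, 30], "roll": 0, "jaw": 87}, {"travel": [0, 0, 30], "roll": 0, "jaw": 87}, {"travel": [0, 0, 30], "roll": 0, "jaw": 87}, {"travel": [0, 0, 25], "roll": 0, "jaw": 87}, {"travel": [0, 0, 10], "roll": 0, "jaw": 60}, {"travel": [0, 0, 0], "roll": 0, "jaw": 46}, {"travel": [0, 0, 0], "roll": 0, "jaw": 46}, {"travel": [0, 0, 0], "roll": 0, "jaw": 46}]'

```text
clock: 2.35
tool_pos: [0.4818, -0.3096, 0.1051]
orientation: [-179.9, 0.1, -152.4]
force: [0.5, -0.2, -1.2]
opening: 0.0604
gripper_force: 0.0
```

Call:
apply_moves --targets '[{"travel": [0, 3, 0], "roll": 0, "jaw": 46}, {"travel": [0, 4, 0], "roll": 0, "jaw": 46}, {"travel": [0, 4, 0], "roll": 0, "jaw": 46}, {"travel": [0, 4, 0], "roll": 0, "jaw": 46}, {"travel": [0, 4, 0], "roll": 0, "jaw": 46}, {"travel": [0, 4, 0], "roll": 0, "jaw": 44}, {"travel": [0, 4, 0], "roll": 0, "jaw": 42}, {"travel": [0, 4, 0], "roll": 0, "jaw": 40}]'

```text
clock: 3.15
tool_pos: [0.4663, -0.2812, 0.1034]
orientation: [180.0, -0.0, -152.4]
force: [0.2, -0.5, 0.2]
opening: 0.0405
gripper_force: 0.2
```

Run:
```python
from h import *
o=ctrl.get_obs();print(o["tool_pos"],o["force"],o["opening"])
w=ctrl.snapshot("wrist");s=ctrl.snapshot("scene")
a=w[120:420,120:520];b=cv2.resize(s[130:230,330:463],(400,300),interpolation=cv2.INTER_CUBIC)
cv2.imwrite("pics/t1.png",np.hstack([a,b])[:,:,::-1])
```

```text
[ 0.4663 -0.2812  0.1034] [ 0.2293 -0.5156  0.1863] 0.04045404863467109
```

View pics/t1.png

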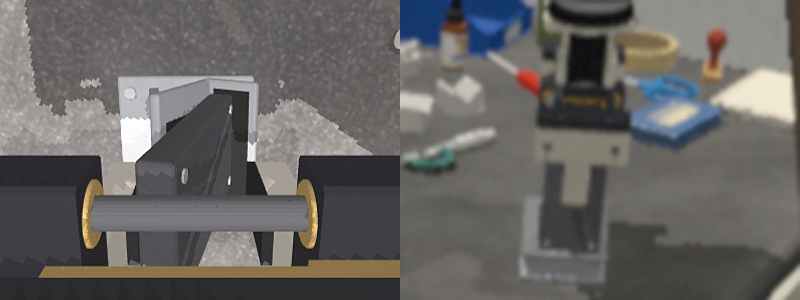

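The crop shows the plate between the fingers, its top edge on the left finger and already tipping up off the backrest. I'll continue and close.

Call:
apply_moves --targets '[{"travel": [0, 4, 0], "roll": 0, "jaw": 38}, {"travel": [0, 4, 0], "roll": 0, "jaw": 34}, {"travel": [0, 3, 0], "roll": 0, "jaw": 30}, {"travel": [0, 1, 0], "roll": 0, "jaw": 24}, {"travel": [0, 0, 0], "roll": 0, "jaw": 10}, {"travel": [0, 0, 0], "roll": 0, "jaw": 5}, {"travel": [0, 0, 0], "roll": 0, "jaw": 5}, {"travel": [0, 0, 0], "roll": 0, "jaw": 5}]'

```text
clock: 4.05
tool_pos: [0.4611, -0.2711, 0.1035]
orientation: [180.0, 0.0, -152.4]
force: [0.6, -0.3, 0.0]
opening: 0.0141
gripper_force: 30.0
```

Call:
apply_moves --targets '[{"travel": [0, 0, -15], "roll": 0, "jaw": 5}, {"travel": [0, 0, -30], "roll": 0, "jaw": 5}, {"travel": [0, 0, -40], "roll": 0, "jaw": 5}, {"travel": [0, 0, -35], "roll": 0, "jaw": 5}, {"travel": [-17, 35, 0], "roll": 0, "jaw": 5}, {"travel": [-17, 35, 0], "roll": 0, "jaw": 5}, {"travel": [-17, 35, 0], "roll": 0, "jaw": 5}, {"travel": [-17, 35, 0], "roll": 0, "jaw": 5}, {"travel": [-17, 35, 0], "roll": 0, "jaw": 5}, {"travel": [-17, 35, 0], "roll": 0, "jaw": 5}]'

```text
clock: 5.05
tool_pos: [0.4533, -0.0362, 0.2233]
orientation: [180.0, -0.0, -152.4]
force: [1.4, -0.6, -1.9]
opening: 0.0139
gripper_force: 30.0
```

Call:
apply_moves --targets '[{"travel": [0, 0, 0], "roll": 8.2, "jaw": 5}, {"travel": [0, 0, 0], "roll": 8.2, "jaw": 5}, {"travel": [0, 0, 0], "roll": 8.2, "jaw": 5}, {"travel": [0, 0, 0], "roll": 8.2, "jaw": 5}, {"travel": [0, 0, 0], "roll": 8.2, "jaw": 5}, {"travel": [0, 0, 0], "roll": 8.2, "jaw": 5}, {"travel": [0, 0, 0], "roll": 8.2, "jaw": 5}, {"travel": [0, 0, 0], "roll": 8.2, "jaw": 5}, {"travel": [0, 0, 0], "roll": 0, "jaw": 5}, {"travel": [0, 0, 0], "roll": 0, "jaw": 5}]'

```text
clock: 6.05
tool_pos: [0.4538, -0.0377, 0.2233]
orientation: [-180.0, -0.0, 142.2]
force: [0.7, -0.7, -2.1]
opening: 0.0138
gripper_force: 30.0
```

Run:
```python
from h import *
o=ctrl.get_obs();print(o["tool_pos"],o["orientation"],o["force"],o["opening"],o["joint_pos"])
w=ctrl.snapshot("wrist");s=ctrl.snapshot("scene");cv2.imwrite("pics/w2.png",w[:,:,::-1]);cv2.imwrite("pics/s2.png",s[:,:,::-1])
C=cam("wrist",o)
hh=np.deg2rad(52);x=np.array([np.cos(hh),np.sin(hh),0]);y=np.array([-x[1],x[0],0]);O=np.array([.461,-.029,0])
for n,p in dict(j1=(-5,40,18),j2=(-5,-40,18),l1=(-29,40,32),l2=(-29,-40,32),b1=(21,40,63),b2=(21,-40,63)).items(): print(n,proj(C,O+(p[0]*x+p[1]*y)/1e3+[0,0,p[2]/1e3]))
a=w[0:400,60:520];b=cv2.resize(s[170:303,240:340],(300,400),interpolation=cv2.INTER_CUBIC)
cv2.imwrite("pics/t2.png",np.hstack([a,b])[:,:,::-1])
```

```text
[ 0.4538 -0.0377  0.2233] [-179.9765   -0.0303  142.2418] [ 0.7144 -0.7433 -2.1138] 0.013774687507238027 [  20.1481    0.5514  -27.9199   -0.015   -61.5647 -147.8991]
j1 [326.4254 170.6071]
j2 [325.6876 257.7532]
l1 [298.1615 171.9646]
l2 [299.1208 262.4451]
b1 [361.6018 175.9176]
b2 [358.4118 274.675 ]
```

View pics/t2.png

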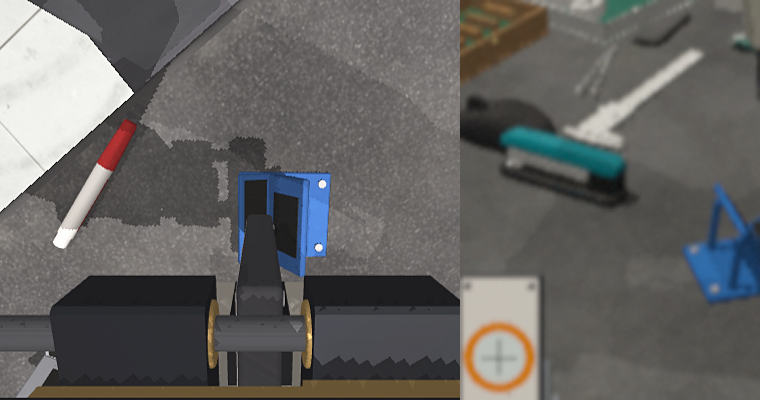

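The crop shows the blue stand with its ledge corner at full-frame (298,173), the backrest top corner near (364,177) and bolts near (382,184) and (379,247). The plate hangs upright. I'll refine the stand pose from the bolts and blue edges.

Run:
```python
from h import *
o=dict(tool_pos=np.array([.4538,-.0377,.2233]),orientation=[-179.9765,-.0303,142.2418]);C=cam("wrist",o)
w=cv2.imread("pics/w2.png").astype(int)
m=(w.min(2)>150);m[:150]=0;m[300:]=0;m[:,:340]=0;m[:,400:]=0
n,l,st,ce=cv2.connectedComponentsWithStats(m.astype(np.uint8));B=[ce[i] for i in range(1,n) if 4<st[i,4]<150];print(B)
P=[onz(C,b,.0095) for b in B];print(P)
d=P[0]-P[1];print("bolt ang",np.rad2deg(np.arctan2(d[1],d[0])),np.linalg.norm(d),"mid",(P[0]+P[1])/2)
blue=(w[:,:,0]-w[:,:,2]>40)
L=[];Rr=[]
for r in range(180,255,5):
    c=np.where(blue[r,280:420])[0]+280
    if len(c): L.append((r,c[0]));Rr.append((r,c[-1]))
print(L,Rr)
f=lambda q:np.polyfit([a for a,b in q],[b for a,b in q],1)
hh=np.deg2rad(52);x=np.array([np.cos(hh),np.sin(hh),0]);y=np.array([-x[1],x[0],0])
p=f(L[:12])
for z in(.0,.032,):
  a,b=[onz(C,(np.polyval(p,r),r),z) for r in(180,240)];e=a-b;print("ledge z",z,a,b,np.rad2deg(np.arctan2(e[1],e[0])),"s",a@x,b@x)
p=f(Rr)
for z in(0,.006):
  a,b=[onz(C,(np.polyval(p,r),r),z) for r in(180,240)];e=a-b;print("base back z",z,np.rad2deg(np.arctan2(e[1],e[0])),"s",a@x,b@x)
print("O s",np.array([.461,-.029,0])@x,"lat",np.array([.461,-.029,0])@y, "bolts lat",(P[0]+P[1])/2@y)
rows=np.where(blue[:,280:420].any(1))[0];print(rows[0],rows[-1])
# plate bottom check: proj of expected bottom edge corners
ty=np.deg2rad(52.24);yy=np.array([np.cos(ty),np.sin(ty),0])
```

```text
[array([382.0408, 183.6735]), array([378.5   , 247.2917])]
[array([0.4672, 0.024 , 0.0095]), array([ 0.514 , -0.0133,  0.0095])]
bolt ang 141.46619583145858 0.0599508349042765 mid [0.4906 0.0054 0.0095]
[(180, np.int64(298)), (185, np.int64(298)), (190, np.int64(298)), (195, np.int64(298)), (200, np.int64(298)), (205, np.int64(298)), (210, np.int64(298)), (215, np.int64(298)), (220, np.int64(298)), (225, np.int64(298)), (230, np.int64(298)), (235, np.int64(298)), (240, np.int64(298)), (245, np.int64(298)), (250, np.int64(298))] [(180, np.int64(390)), (185, np.int64(389)), (190, np.int64(389)), (195, np.int64(389)), (200, np.int64(388)), (205, np.int64(388)), (210, np.int64(388)), (215, np.int64(388)), (220, np.int64(387)), (225, np.int64(387)), (230, np.int64(387)), (235, np.int64(386)), (240, np.int64(386)), (245, np.int64(386)), (250, np.int64(385))]
ledge z 0.0 [ 0.4185 -0.0351  0.    ] [ 0.4635 -0.071   0.    ] 141.3791876426403 s 0.2300249538528203 0.2294006633705269
ledge z 0.032 [ 0.4168 -0.0315  0.032 ] [ 0.4578 -0.0643  0.032 ] 141.3791876426403 s 0.2317423428567955 0.231173497383922
base back z 0 141.4244534492243 s 0.3150193406050884 0.3144404420170535
base back z 0.006 141.42445344922427 s 0.3139259899130461 0.31335673137997466
O s 0.26096762827053355 lat -0.381127140197143 bolts lat -0.3833019644194564
172 276
```

Run:
```python
import cv2
w=cv2.imread("pics/w2.png")[165:285,290:400]
o=cv2.resize(w,None,fx=5,fy=5,interpolation=cv2.INTER_CUBIC)
for i in range(0,110,10): cv2.putText(o,str(290+i),(i*5,8),0,.3,(0,255,255));cv2.line(o,(i*5,10),(i*5,14),(0,255,255))
for i in range(0,120,10): cv2.putText(o,str(165+i),(0,i*5+4),0,.3,(0,255,255))
cv2.imwrite("pics/z2.png",o)
```

```text
(no output)
```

View pics/z2.png

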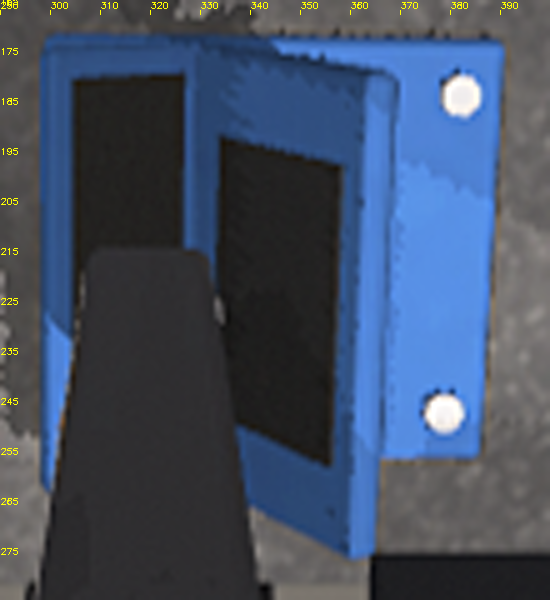

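The zoom shows the backrest top edge running (363,180) to (359,275), the ledge front at column 298 and the plate bottom at columns 308–331. That agrees with the model to about 1 px, with the stand's x axis heading 51.4°. I'll descend.

Call:
apply_moves --targets '[{"travel": [-1.6, 1.2, 0], "roll": 0.8, "jaw": 5}, {"travel": [0, 0, 25], "roll": 0, "jaw": 5}, {"travel": [0, 0, 25], "roll": 0, "jaw": 5}, {"travel": [0, 0, 25], "roll": 0, "jaw": 5}, {"travel": [0, 0, 20], "roll": 0, "jaw": 5}, {"travel": [0, 0, 15], "roll": 0, "jaw": 5}, {"travel": [0, 0, 6], "roll": 0, "jaw": 5}, {"travel": [0, 0, 0], "roll": 0, "jaw": 5}]'

```text
clock: 6.95
tool_pos: [0.4559, -0.0378, 0.107]
orientation: [-179.9, -0.0, 141.2]
force: [0.5, -0.8, -2.2]
opening: 0.014
gripper_force: 30.0
```

Call:
apply_moves --targets '[{"travel": [0, 0, 1], "roll": 0, "jaw": 5}, {"travel": [0, 0, 1], "roll": 0, "jaw": 5}, {"travel": [0, 0, 0], "roll": 0, "jaw": 5}]'

```text
clock: 7.25
tool_pos: [0.4565, -0.0376, 0.1061]
orientation: [179.9, 0.0, 141.2]
force: [-0.0, -0.2, -1.4]
opening: 0.0137
gripper_force: 30.0
```

Call:
apply_moves --targets '[{"travel": [0, 0, 1], "roll": 0, "jaw": 5}, {"travel": [0, 0, 0], "roll": 0, "jaw": 5}, {"travel": [0, 0, 0], "roll": 0, "jaw": 5}]'

```text
clock: 7.55
tool_pos: [0.4562, -0.0377, 0.1047]
orientation: [180.0, 0.0, 141.2]
force: [-0.1, -0.0, -2.1]
opening: 0.014
gripper_force: 30.0
```

Call:
apply_moves --targets '[{"travel": [0, 0, 1], "roll": 0, "jaw": 5}, {"travel": [0, 0, 0], "roll": 0, "jaw": 5}, {"travel": [0, 0, 0], "roll": 0, "jaw": 5}]'

```text
clock: 7.85
tool_pos: [0.4565, -0.0376, 0.1038]
orientation: [180.0, 0.0, 141.2]
force: [0.3, 0.2, -0.6]
opening: 0.014
gripper_force: 30.0
```

Call:
apply_moves --targets '[{"travel": [0, 0, 0.7], "roll": 0, "jaw": 5}, {"travel": [0, 0, 0], "roll": 0, "jaw": 5}, {"travel": [0, 0, 0], "roll": 0, "jaw": 5}]'

```text
clock: 8.15
tool_pos: [0.4568, -0.0375, 0.1035]
orientation: [179.9, 0.1, 141.2]
force: [-1.2, 1.3, 5.3]
opening: 0.0141
gripper_force: 30.0
```

Call:
apply_moves --targets '[{"travel": [0, 0, 0.7], "roll": 0, "jaw": 5}, {"travel": [0, 0, 0], "roll": 0, "jaw": 5}, {"travel": [0, 0, 0], "roll": 0, "jaw": 5}]'

```text
clock: 8.45
tool_pos: [0.4573, -0.0373, 0.1031]
orientation: [179.9, 0.1, 141.2]
force: [-0.2, 1.7, 7.4]
opening: 0.0137
gripper_force: 30.0
```

Contact came at the expected height. I'll open gradually while moving toward the backrest so the plate leans back with the finger.

Call:
apply_moves --targets '[{"travel": [0, 0, 0], "roll": 0, "jaw": 18}, {"travel": [0, 1, 0], "roll": 0, "jaw": 22}, {"travel": [0, 2, 0], "roll": 0, "jaw": 26}, {"travel": [0, 3, 0], "roll": 0, "jaw": 31}, {"travel": [0, 3, 0], "roll": 0, "jaw": 35}, {"travel": [0, 3, 0], "roll": 0, "jaw": 39}, {"travel": [0, 3, 0], "roll": 0, "jaw": 42}, {"travel": [0, 3, 0], "roll": 0, "jaw": 45}, {"travel": [0, 3, 0], "roll": 0, "jaw": 48}, {"travel": [0, 3, 0], "roll": 0, "jaw": 51}]'

```text
clock: 9.45
tool_pos: [0.4714, -0.0187, 0.1022]
orientation: [180.0, 0.0, 141.2]
force: [-0.4, 0.0, -0.2]
opening: 0.0497
gripper_force: 0.2
```

Call:
apply_moves --targets '[{"travel": [0, 3, 0], "roll": 0, "jaw": 54}, {"travel": [0, 3, 0], "roll": 0, "jaw": 57}, {"travel": [0, 3, 0], "roll": 0, "jaw": 60}, {"travel": [0, 3, 0], "roll": 0, "jaw": 64}, {"travel": [0, 3, 0], "roll": 0, "jaw": 70}, {"travel": [0, 3, 0], "roll": 0, "jaw": 78}, {"travel": [0, 0, 0], "roll": 0, "jaw": 86}, {"travel": [0, 0, 0], "roll": 0, "jaw": 86}, {"travel": [0, 0, 0], "roll": 0, "jaw": 86}]'

```text
clock: 10.35
tool_pos: [0.4823, -0.005, 0.1021]
orientation: [-180.0, -0.0, 141.2]
force: [-0.1, -0.1, 0.9]
opening: 0.0856
gripper_force: 0.0
```

Run:
```python
from h import *
o=ctrl.get_obs();print(o["tool_pos"],o["force"],o["opening"])
w=ctrl.snapshot("wrist");s=ctrl.snapshot("scene");t=ctrl.snapshot("top")
a=w[120:420,120:520];b=cv2.resize(s[190:290,280:413],(400,300),interpolation=cv2.INTER_CUBIC)
cv2.imwrite("pics/t3.png",np.hstack([a,b])[:,:,::-1])
```

```text
[ 0.4823 -0.005   0.1021] [-0.0671 -0.0598  0.8551] 0.0856416669654478
```

View pics/t3.png

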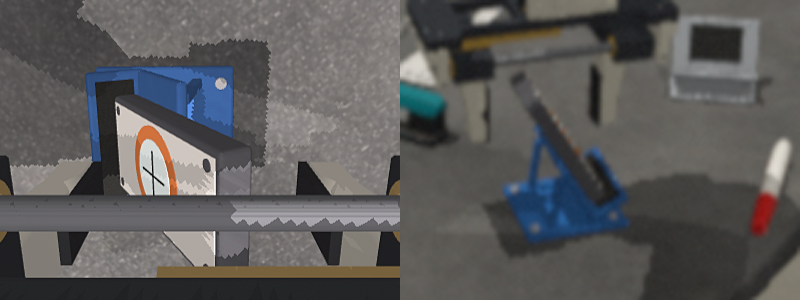

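The crop shows the plate leaning on the blue backrest with its ringed face up, clear of both fingers. I'll raise and check the seating.

Call:
apply_moves --targets '[{"travel": [0, 0, -10], "roll": 0, "jaw": 86}, {"travel": [0, 0, -30], "roll": 0, "jaw": 86}, {"travel": [0, 0, -35], "roll": 0, "jaw": 86}, {"travel": [0, 0, -35], "roll": 0, "jaw": 86}, {"travel": [0, 0, -35], "roll": 0, "jaw": 86}, {"travel": [0, 0, 0], "roll": 0, "jaw": 86}, {"travel": [0, 0, 0], "roll": 0, "jaw": 86}]'

```text
clock: 11.2
tool_pos: [0.4827, -0.0048, 0.2486]
orientation: [179.9, 0.1, 141.2]
force: [-0.4, 0.4, -0.0]
opening: 0.086
gripper_force: 0.0
```

Run:
```python
from h import *
o=ctrl.get_obs();C=cam("wrist",o);print(o["tool_pos"],o["orientation"])
w=ctrl.snapshot("wrist");cv2.imwrite("pics/w4.png",w[:,:,::-1])
hh=np.deg2rad(51.4);x=np.array([np.cos(hh),np.sin(hh),0]);y=np.array([-x[1],x[0],0]);O=np.array([.4624,-.0294,0])
S=lambda p:O+(p[0]*x+p[1]*y)/1e3+[0,0,p[2]/1e3]
u=np.array([.5,0,.866]);n=np.array([-.866,0,.5]);v=np.array([0,1,0]);c=np.array([16,0,69])+7*n
for a in(-55,55):
  for b in(-28,28): print("corner",a,b,proj(C,S(c+a*u+b*v)))
print("centre",proj(C,S(c)))
h=cv2.cvtColor(w,cv2.COLOR_RGB2HSV);m=cv2.inRange(h,(5,150,120),(20,255,255));m[:100]=0;m[300:]=0
cs=max(cv2.findContours(m,0,2)[0],key=cv2.contourArea);print("ring",cv2.fitEllipse(cs))
q=cv2.resize(w[130:310,270:470],None,fx=3,fy=3,interpolation=cv2.INTER_CUBIC)
for i in range(0,200,20): cv2.putText(q,str(270+i),(i*3,8),0,.3,(255,255,0))
for i in range(0,180,20): cv2.putText(q,str(130+i),(0,i*3+4),0,.3,(255,255,0))
cv2.imwrite("pics/z4.png",q[:,:,::-1])
```

```text
[ 0.4827 -0.0048  0.2486] [179.8515   0.0698 141.1967]
corner -55 -28 [267.375  239.1454]
corner -55 28 [264.9767 180.8804]
corner 55 -28 [326.3985 272.8372]
corner 55 28 [326.4652 196.4223]
centre [292.0014 221.3401]
ring ((293.62042236328125, 224.0261993408203), (23.619373321533203, 55.190189361572266), 171.99411010742188)
```

View pics/z4.png

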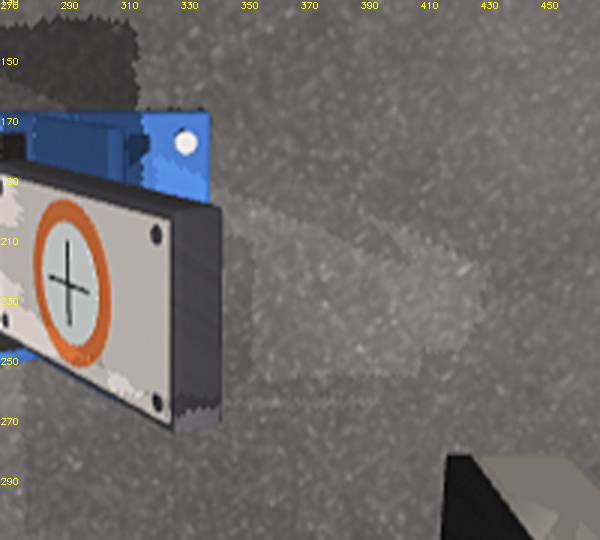

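The crop shows the plate's top corners at (327,201) and (327,274), against a predicted (326.4,196.4) and (326.4,272.8), and the cross at (290,224), against (292,221). So it is square and about 2 mm off to the side. I'll retreat and take a last look at the lower edge.

Call:
apply_moves --targets '[{"travel": [0, -20, -20], "roll": 0, "jaw": 86}, {"travel": [0, -35, -10], "roll": 0, "jaw": 86}, {"travel": [0, -35, 0], "roll": 0, "jaw": 86}, {"travel": [0, -35, 0], "roll": 0, "jaw": 86}, {"travel": [0, 0, 0], "roll": 0, "jaw": 86}, {"travel": [0, 0, 0], "roll": 0, "jaw": 86}]'

```text
clock: 11.85
tool_pos: [0.4034, -0.1029, 0.2766]
orientation: [-180.0, -0.0, 141.1]
force: [-0.1, -1.0, 0.1]
opening: 0.0861
gripper_force: 0.0
```

Run:
```python
from h import *
o=ctrl.get_obs();C=cam("wrist",o)
w=ctrl.snapshot("wrist");s=ctrl.snapshot("scene")
hh=np.deg2rad(51.4);x=np.array([np.cos(hh),np.sin(hh),0]);y=np.array([-x[1],x[0],0]);O=np.array([.4624,-.0294,0])
S=lambda p:O+(p[0]*x+p[1]*y)/1e3+[0,0,p[2]/1e3]
u=np.array([.5,0,.866]);n=np.array([-.866,0,.5]);v=np.array([0,1,0]);c=np.array([16,0,69])+7*n
print("c",proj(C,S(c)))
x0,y0=[int(k) for k in proj(C,S(c))];x0=min(max(x0-65,0),510);y0=max(y0-75,0)
for a in(-55,55):
  for b in(-28,28): print("corner",a,b,proj(C,S(c+a*u+b*v)),proj(cam("scene"),S(c+a*u+b*v)))
print("ledge front",proj(C,S((-29.2,40,32))),proj(C,S((-29.2,-40,32))))
def g(im,x0,y0,ww,hh,f):
    q=cv2.resize(im[y0:y0+hh,x0:x0+ww],None,fx=f,fy=f,interpolation=cv2.INTER_CUBIC)
    for i in range(0,ww,10): cv2.putText(q,str(x0+i),(i*f,8),0,.3,(255,255,0))
    for i in range(0,hh,10): cv2.putText(q,str(y0+i),(0,i*f+4),0,.3,(255,255,0))
    return q
A=g(w,x0,y0,130,150,3);B=g(s,300,205,65,75,6)
cv2.imwrite("pics/f.png",np.hstack([A[:450],B[:450]])[:,:,::-1]);print(o["tool_pos"])
```

```text
c [434.9273 215.0934]
corner -55 -28 [393.1439 232.6225] [340.899  244.1596]
corner -55 28 [395.6681 178.2348] [348.1968 256.0131]
corner 55 -28 [483.9963 261.1621] [320.0108 213.477 ]
corner 55 28 [491.8717 191.2039] [326.7995 224.654 ]
ledge front [385.6858 166.6585] [382.5764 245.6957]
[ 0.4034 -0.1029  0.2766]
```

View pics/f.png

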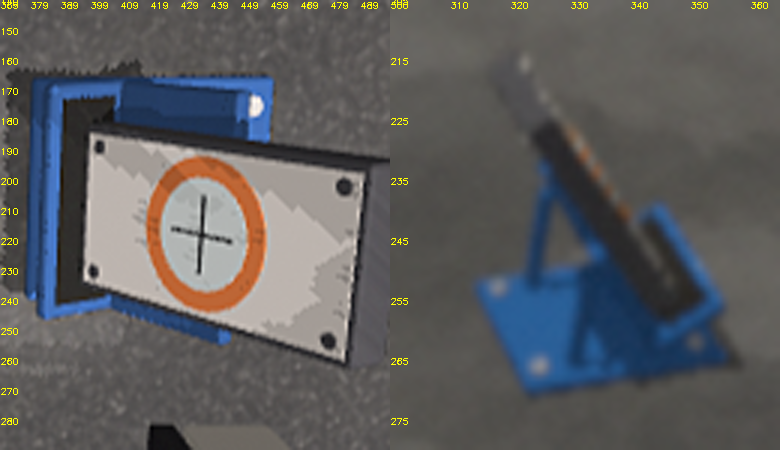

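The plate's lower corners are at about (396,183) and (394,234), within a few pixels of the flush prediction. The ledge margins are nearly even and the ringed face is up. I'll hand in.

```bash
python3 -c "
from plant import ctrl
print(ctrl.close_job())"
```

```text
the job is handed in; nothing more can be done
None
```

The face-down plate is turned over and seated on the blue stand, ringed face up and about 2 mm off-centre along the ledge by the last pictures; the other plate was not touched, and the job was handed in at about 12 s.

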